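Load the luminescence counter and hold its dark hood shut

ROBOT

A 6-joint arm with a two-finger parallel gripper is mounted at the origin on a cart in front of the work surface, level with it; the furniture and walls round the work are solid. World frame = base frame: x ahead of the robot, y to its left, z up, the work surface at z = 0. Lengths are in m, angles in rad, forces in N, time in s.
With the tool pointing down it reaches from about 0.325 to 0.9 m from the base axis. Payload 6.1 kg.
Tool frame: the origin (TCP) lies midway between the tips of the shut fingers; the grasp point (between the pads) lies 19 mm behind it; z points along the fingers, y is the direction in which the jaws open and shut (so a half turn about z gives the same grasp; the last joint's range is limited). The gripper opens to 85 mm and grips with 20 to 120 N. Pads are 22 mm wide; open, the fingers measure 114 mm over their backs; the gripper's body (76 mm by 85 mm) begins 54 mm behind the grasp point. The pads swing forward as they close: fully open they stand 13 mm farther back than shut.
Start: joints at [-1.283, 0.22, 1.526, -0, 1.395, -0.126], TCP at [0.251, -0.572, 0.231] pointing down, gripper open.
Joint ranges: [-2.98, 2.98], [-0.91, 2.08], [0.09, 2.57], [-1.24, 4.39], [0.2, 2.65], [-2.68, 2.68]. Speed limits (rad/s): [2.57, 2.57, 3.01, 3.14, 3.14, 3.14].

INTERFACE

Orientations are given as a unit quaternion [x, y, z, w].
In Python, from bench import * gives the robot as it stands.
- The arm moves only by the tool arm_command, never from a script. Its argument "increments" is text: rows parted by semicolons, each of 7 numbers parted by spaces: the shift along the tool's x, y, z in cm, then the turn, a rotation vector about the tool's x, y, z in units of 5 degrees (1.0 is 5 degrees), then the finger opening in cm, from 0 to 8.54. In form: tx ty tz ax ay az grip; .... A call has 1 to 12 rows; each row shifts and turns the commanded pose from where the row before left it, along the tool's axes as they then stand; what a row does not reach is not made up. A row lasts 1/12 s, in which the tool goes at most 41.7 mm and 7.16 degrees, less where a joint would pass 70% of its speed; a pose out of reach is approached as far as the arm can. A call is refused whole if a number of a shift passes 4.17 or a number of a turn 1, either way. A call with a gripper value outside its range is refused whole. The fingers move at their own pace and stop on an object; "squeeze" is the grip in N (left out, the last holds). Time passes only in rows, so rows that do not move let the fingers close. It gives the time, the measured TCP pose, the force and the opening at its end, in the units of the state.
- sense(): the state, without advancing time (a new reading comes with each control period).
- get_image(name): name is "scene" or "side" or "wrist"; returns the picture (420x560x3 uint8, blue, green, red); there is no depth.
- camera_params(name): a dict with "fx", "fy", "cx", "cy" (pixels), "pose" (4x4, takes a point from camera to world coordinates). Camera axes: x right, y up, looking along -z (the intrinsics and any distortion apply to the point x, -y, -z); pixel columns grow to the right and rows downward; lengths in m; the calibration is good to about 2 mm. A picture is of the moment at which its call begins: read the wrist's pose just before it. camera_params takes no time and is no camera call; for the wrist camera it gives the pose at the moment of the call.
- sign_off(): hands the job in, once; it reports no verdict.
The state is a dict: "time_s": time; "joint_positions": joint angles; "dq": joint speeds; "effort": joint torques, N m; "eef_pos": TCP position; "orientation": TCP orientation; "contact_force": force on the tool from outside, world axes, zero at the start; "wrist_torque": the same for the moment, N m; "finger_gap": finger opening in m.
Only numpy, scipy, OpenCV 4.12 (cv2) and the standard library are available. Lean on these libraries where they do the work, as an engineer would, in place of code of your own. Each camera call takes 0.05 s, during which the arm holds its last target. There are 200 camera calls.

TASK

Stand the red-capped and the black-capped vial upright in the two empty cells of the counter's tray, one in each, leaving the blue-capped standard in its cell. Then fit the dark hood over them: with its front held a little high, tuck the lip at its rear well under the blue light flap without prising the flap up, and bring the front down until the hood sits straight and flat on the deck with the interlock pin fully pressed. Finish still holding the hood pressed down - the sprung pin would push it open if you let go - and leave the dropper bottle, timer and dish where they are.

Things in the scene. Friction and masses are not known exactly. Their poses are not given: they have to be found in the camera images.
- counter: luminescence counter, fixed: grey base plate 280 x 190 mm, its top (deck) 20 mm over the bench; white cell tray near the front, white housing at the rear. Origin on the bench; x from front to housing, y left, z up. In its frame (mm): plate x -130..150; housing cheeks x -10..70, inner faces y +-82.5, 105 high; mouth between them open in front, its back wall at x 62; housing top 136 high
- cell_left (a point): floor centre of the left cell, on the deck, counter (-52, 34, 20) mm; the blue-capped vial stands in it. Cells are open white squares, 31 mm inside, sides along counter x and y, pitch 34 mm along y, walls 3 mm thick and 28 mm high over the deck
- cell_mid (a point): floor centre of the middle cell, empty, counter (-52, 0, 20) mm
- cell_right (a point): floor centre of the right cell, empty, counter (-52, -34, 20) mm. The flap's front rim is 62 mm behind the row of cell centres
- deck (a point): point on the deck where the hood's origin comes when the hood is home: counter (-42.5, 0, 20) mm, axes as the counter's. The hood's side walls then end 3 mm before two black rubber stops (front faces at counter x 13, at y +-70, 11 mm high) and its front flange covers the interlock pin
- light_flap (a joint): lift of the light flap (rad; 0 = resting, opens upward; past 0.12 the counter's alarm trips). Blue anodised plate 176 wide, 2.5 mm thick, hinged along counter y at x 80, z 109.5 mm, reaching forward over the mouth; swings freely (80 g), falls back by its weight. Resting, its underside is 107 mm over the bench, 1 mm below the lip top of a seated hood: it ends lying on the lip at about 0.03 rad
- flap_edge (a point): on the flap: front end of its flat underside, mid-width; at rest counter (18, 0, 107) mm, axes then as the counter's. In front of it the plate bends up at 45 degrees as a lead-in from below: front rim at counter x 10 mm, underside there 115 mm over the bench
- interlock (a joint): how far the interlock pin is pressed (m): 0 = standing 5 mm above the deck, 0.005 = flush. Brass pin 9 mm across, upright, at counter (-104, 0) mm; springs back: about 2.6 N to start, 5.1 N flush. The hood's own weight does not press it
- hood: loose dark hood, about 260 g, open below and at its rear. Origin mid-foot; x to its open rear, y left, z up. In its frame (mm): top plate z 84..88, x and y +-52.5, +-70; front wall x -52.5..-48.5, side walls y 66..70 both sides, down to z 0, ending at x 52.5; lip: top plate runs on to x 78.5, 124 wide, 4 thick; foot flange 4 thick, to x -70.5 in front, y +-78 at the sides; inside 84 high
- hood_handle (a point): centre of the hood's aluminium handle bar at hood (-6, 0, 115) mm: 86 mm along hood x, 14 mm wide in y, 13 mm high, 20 mm free between it and the hood's top; round posts 10 mm across at hood x -40 and 28
- hood_lip (a point): middle of the rear edge of the lip, on its top surface: hood (78.5, 0, 88) mm
- vial_red: loose sample vial with red cap, 25 mm diameter, 70 mm high, about 24 g, standing; origin at the centre of its foot, z up
- vial_black: loose sample vial with black cap, 25 mm diameter, 64 mm high, about 24 g, standing; origin at the centre of its foot, z up
- vial_blue: sample vial with blue cap (the standard), 25 mm diameter, 58 mm high, standing loose in the left cell; origin at the centre of its foot
- dropper_bottle: bystander: brown dropper bottle, 34 mm diameter, 102 mm high, left of the counter; origin at the centre of its foot
- timer: bystander: white digital timer 62 x 62 x 23 mm, in front of the counter, to the right; origin at the centre of its underside
- petri_dish_b: bystander: open dish with seeds, 96 mm diameter, 18 mm high, right of the counter; origin at the centre of its underside

How it is judged:
On the way, in this order (a step that is already met when the one before it is completed fails the run):
1. the red-capped and black-capped vials stand upright in the two empty cells, one in each, released, the blue-capped one in its own ((((horizontal distance between vial_red and cell_mid below 0.007 m and z of vial_red in the frame of cell_mid below 0.004 m and angle between vial_red's own z axis and vertical below 0.15 rad) and (horizontal distance between vial_black and cell_right below 0.007 m and z of vial_black in the frame of cell_right below 0.004 m and angle between vial_black's own z axis and vertical below 0.15 rad)) or ((horizontal distance between vial_red and cell_right below 0.007 m and z of vial_red in the frame of cell_right below 0.004 m and angle between vial_red's own z axis and vertical below 0.15 rad) and (horizontal distance between vial_black and cell_mid below 0.007 m and z of vial_black in the frame of cell_mid below 0.004 m and angle between vial_black's own z axis and vertical below 0.15 rad))) and horizontal distance between vial_blue and cell_left below 0.007 m and z of vial_blue in the frame of cell_left below 0.004 m and angle between vial_blue's own z axis and vertical below 0.15 rad and contact force between the fingers and vial_red below 0.2 N and contact force between the fingers and vial_black below 0.2 N), for 0.2 s.
2. the hood's rear lip is 10 to 40 mm in under the flap, centred to 15 mm, less than 15 mm below it (x of hood_lip in the frame of flap_edge between 0.01 and 0.04 m and z of hood_lip in the frame of flap_edge between -0.015 and 0.003 m and y of hood_lip in the frame of flap_edge between -0.015 and 0.015 m), for 0.1 s.
At the end, for the whole second after the job is handed in: Vials upright, one per cell (7 mm), blue at left; hood home on the deck (y 6 mm, x -7 to +6 mm, 2 mm up), straight to 0.06, level to 0.025 rad; lip over 10 mm under the flap, flap below 0.08 rad; pin pressed over 3.8 mm; fingers press the resting hood with over 2 N (all of step 2 and (((horizontal distance between vial_red and cell_mid below 0.007 m and z of vial_red in the frame of cell_mid below 0.004 m and angle between vial_red's own z axis and vertical below 0.15 rad) and (horizontal distance between vial_black and cell_right below 0.007 m and z of vial_black in the frame of cell_right below 0.004 m and angle between vial_black's own z axis and vertical below 0.15 rad)) or ((horizontal distance between vial_red and cell_right below 0.007 m and z of vial_red in the frame of cell_right below 0.004 m and angle between vial_red's own z axis and vertical below 0.15 rad) and (horizontal distance between vial_black and cell_mid below 0.007 m and z of vial_black in the frame of cell_mid below 0.004 m and angle between vial_black's own z axis and vertical below 0.15 rad))) and horizontal distance between vial_blue and cell_left below 0.007 m and z of vial_blue in the frame of cell_left below 0.004 m and angle between vial_blue's own z axis and vertical below 0.15 rad and x of hood in the frame of deck between -0.007 and 0.006 m and y of hood in the frame of deck between -0.006 and 0.006 m and z of hood in the frame of deck below 0.002 m and angle between the x axis of hood and the x axis of counter, either way round below 0.06 rad and angle between hood's own z axis and vertical below 0.025 rad and value of joint light_flap below 0.08 rad and value of joint interlock above 0.0038 m and contact force between the fingers and hood above 2 N and linear speed of hood below 0.02 m/s); the arm keeps its last pose, push and grip.
It fails at once if the light flap is raised past 0.12 rad (value of joint light_flap above 0.12 rad).
It fails at once if the blue-capped standard is lifted out of its cell (z of vial_blue in the frame of cell_left above 0.02 m).
It fails at once if the dropper bottle, timer or dish is moved more than 25 mm (distance of any of dropper_bottle, timer, petri_dish_b from where it was at the start of the episode above 0.025 m).
It also fails if it takes over 72 s, if anything falls off the work surface, if the arm or the gripper's body presses on something with over 40 N, if the wrist force passes 120 N, or if a joint passes its speed limit or range.

## Working session

There is one attempt and no reset: what is moved stays moved. The work goes in short steps, Python scripts to look and compute and a tool call to move; the robot and the scene stay as the last step left them, time stands still between calls to the robot, and variables do not carry over. Pictures are saved under pics/ and viewed, about 8 in all and at most 12, crops included, and the job is handed in when it is done.

Besides the shell and the picture viewer there is one more tool, called after "Call:" in YAML: its name, and indented under it one key for each argument. arm_command: Moves the arm, as the interface text tells. Its arguments: {"type":"object","properties":{"increments":{"type":"string"},"squeeze":{"type":"number"}},"required":["increments"]}

```bash
ls; mkdir -p pics
python3 - <<'E'
from bench import *
import cv2,numpy as np
for n in("scene","side"):
    cv2.imwrite(f"pics/{n}0.png",get_image(n)); p=camera_params(n); print(n,p)
print(sense())
E
```

```text
pics
scene {'fx': 425.5697923311331, 'fy': 425.5697923311331, 'cx': 279.6051246711931, 'cy': 207.93544691649365, 'pose': array([[ 0.61025585,  0.38663366, -0.69144936, -0.15555997],
       [-0.79216098,  0.30695483, -0.52750328, -0.57133307],
       [ 0.0082932 ,  0.86965116,  0.49359708,  0.56872608],
       [ 0.        ,  0.        ,  0.        ,  1.        ]])}
side {'fx': 468.8886378887382, 'fy': 468.8886378887382, 'cx': 279.3481897011767, 'cy': 206.04021713107738, 'pose': array([[ 0.95010039,  0.18848896, -0.24855814,  0.22873955],
       [-0.31149584,  0.53055265, -0.78834271, -1.09470041],
       [-0.01672072,  0.82642954,  0.56279181,  0.85202966],
       [ 0.        ,  0.        ,  0.        ,  1.        ]])}
{'time_s': 0.1, 'joint_positions': array([-1.28308277e+00,  2.21144973e-01,  1.52752011e+00,  1.17544484e-05,
        1.39471023e+00, -1.26092684e-01]), 'dq': array([-0.00142669,  0.00030695, -0.00248542, -0.00045689, -0.00054459,
       -0.00131255]), 'effort': array([ 2.43665881e-04, -4.98242354e+01, -3.90546799e+01, -2.62988269e-04,
        5.62100380e-03, -2.96230598e-05]), 'eef_pos': array([ 0.25115559, -0.57170752,  0.23029767]), 'orientation': array([ 9.78671623e-01,  2.05428967e-01, -6.61837023e-05, -8.88886402e-04]), 'contact_force': array([-0.83493054, -0.19209335, -0.05232058]), 'wrist_torque': array([ 0.00197371, -0.00282672, -0.01684412]), 'finger_gap': 0.08567490234437349}
```

View pics/scene0.png

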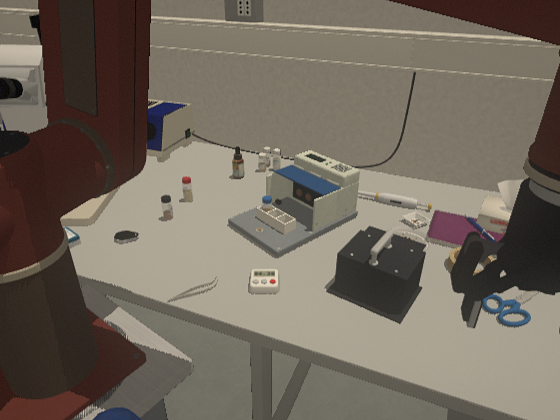

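View pics/side0.png

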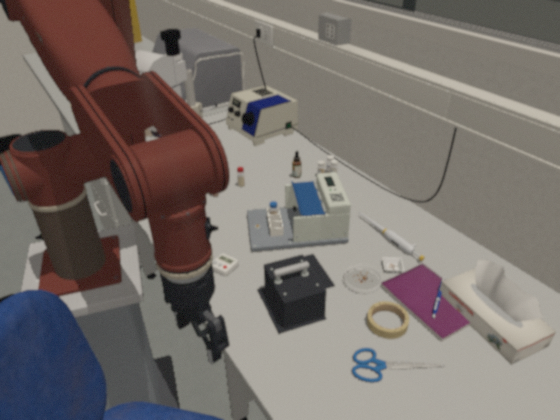

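Scene: red vial at about (187,190), black at (167,208), counter plate corners (229,221), (277,248), (357,214), hood round (380,268) with its handle at (387,245). Side: red vial at (240,177), counter plate left edge (248,208)-(249,246), hood handle (292,269). The black vial is hidden there by the arm.

```bash
cat > h.py <<'E'
from bench import *
import cv2,numpy as np
from scipy.spatial.transform import Rotation as R
def ray(p,uv):
    uv=np.asarray(uv,float); d=np.array([(uv[0]-p["cx"])/p["fx"],-(uv[1]-p["cy"])/p["fy"],-1.])
    T=np.asarray(p["pose"]); d=T[:3,:3]@d; return T[:3,3],d/np.linalg.norm(d)
def onz(p,uv,z):
    o,d=ray(p,uv); return o+d*(z-o[2])/d[2]
def tri(l):
    A=np.zeros((3,3));b=np.zeros(3)
    for p,uv in l:
        o,d=ray(p,uv);M=np.eye(3)-np.outer(d,d);A+=M;b+=M@o
    x=np.linalg.solve(A,b)
    return x,max(np.linalg.norm((np.eye(3)-np.outer(ray(p,u)[1],ray(p,u)[1]))@(x-ray(p,u)[0])) for p,u in l)
def proj(p,X):
    T=np.asarray(p["pose"]); c=T[:3,:3].T@(np.asarray(X)-T[:3,3]); return np.array([p["cx"]+p["fx"]*c[0]/-c[2],p["cy"]-p["fy"]*c[1]/-c[2]])
def delta(pos,Rm=None,s=None):
    """move from the measured pose to pos (world) in tool axes: cm, 5deg units"""
    s=s or sense(); R0=R.from_quat(s["orientation"]); t=R0.inv().apply(np.asarray(pos)-s["eef_pos"])*100
    a=np.zeros(3) if Rm is None else (R0.inv()*R.from_matrix(Rm)).as_rotvec()/np.radians(5)
    return t.round(2),a.round(2)
def down(yaw):  # tool down, tool x along yaw
    c,s=np.cos(yaw),np.sin(yaw); return np.array([[c,s,0],[s,-c,0],[0,0,-1.]])
E
python3 - <<'E'
from h import *
S=camera_params("scene");D=camera_params("side"); np.set_printoptions(precision=3,suppress=True)
print("red",onz(S,(187,201),0),tri([(S,(187,181)),(D,(240,170))]))
print("black",onz(S,(167,218),0))
print("plate scene",[onz(S,u,.02) for u in[(229,219),(277,245),(357,211)]])
print("plate side",[onz(D,u,.02) for u in[(252,208),(248,245),(347,241)]])
print("handle",tri([(S,(373,260)),(D,(275,275))]),tri([(S,(394,233)),(D,(308,266))]))
print("hood foot",[onz(S,u,0) for u in[(329,292),(407,313),(425,282)]],[onz(D,u,0) for u in[(261,295),(273,325),(324,316)]])
print("timer",onz(S,(264,275),.02))
p=camera_params("wrist");s=sense();Rm=R.from_quat(s["orientation"]).as_matrix()
T=np.asarray(p["pose"]);print("cam in tool",Rm.T@(T[:3,3]-s["eef_pos"]),Rm.T@T[:3,:3],p["fx"])
E
```

```text
red [0.512 0.262 0.   ] (array([0.52 , 0.262, 0.06 ]), np.float64(0.0015964459660785437))
black [0.418 0.233 0.   ]
plate scene [array([0.49, 0.08, 0.02]), array([ 0.475, -0.084,  0.02 ]), array([ 0.725, -0.152,  0.02 ])]
plate side [array([0.512, 0.089, 0.02 ]), array([ 0.452, -0.085,  0.02 ]), array([ 0.722, -0.16 ,  0.02 ])]
handle (array([ 0.459, -0.319,  0.102]), np.float64(0.005106794879884715)) (array([ 0.539, -0.324,  0.116]), np.float64(0.00013898561702319607))
hood foot [array([ 0.432, -0.25 ,  0.   ]), array([ 0.472, -0.398,  0.   ]), array([ 0.582, -0.391,  0.   ])] [array([ 0.437, -0.265,  0.   ]), array([ 0.436, -0.369,  0.   ]), array([ 0.56 , -0.382, -0.   ])]
timer [ 0.373 -0.129  0.02 ]
cam in tool [ 0.068  0.001 -0.143] [[-0.     0.965  0.264]
 [ 1.     0.     0.   ]
 [ 0.     0.264 -0.965]] 318.0786259943044
```

Call:
arm_command:
  increments: "0 0 -1.4 0 0 -.85 8.5;0 0 -1.4 0 0 -.85 8.5;0 0 -1.4 0 0 -.85 8.5;0 0 -1.4 0 0 -.85 8.5;0 0 -1.4 0 0 -.85 8.5;0 0 -1.4 0 0 -.85 8.5;0 0 -1.4 0 0 -.85 8.5;0 0 -1.4 0 0 -.85 8.5;0 0 -1.4 0 0 -.85 8.5;0 0 -1.4 0 0 -.85 8.5;0 0 -1.4 0 0 -.85 8.5;0 0 -1.4 0 0 -.85 8.5"

```text
time_s: 1.1
eef_pos: [0.2512, -0.572, 0.3993]
orientation: [0.794, 0.608, 0.0, -0.001]
contact_force: [-0.5, -0.3, -0.6]
finger_gap: 0.085
```

Call:
arm_command:
  increments: "3 .6 0 0 0 0 8.5;4 .9 0 0 0 0 8.5;4 .9 0 0 0 0 8.5;4 .9 0 0 0 0 8.5;4 .9 0 0 0 0 8.5;4 .9 0 0 0 0 8.5;4 .9 0 0 0 0 8.5;4 .9 0 0 0 0 8.5;4 .9 0 0 0 0 8.5;4 .9 0 0 0 0 8.5;3 .7 0 0 0 0 8.5;0 0 0 0 0 0 8.5"

```text
time_s: 2.1
eef_pos: [0.4545, -0.1871, 0.3992]
orientation: [0.793, 0.609, 0.001, -0.001]
contact_force: [0.0, -0.5, 0.1]
finger_gap: 0.085
```

Run:
```python
from h import *
p=camera_params("wrist");im=get_image("wrist");cv2.imwrite("pics/w1.png",im);np.save("pics/w1p.npy",p)
s=sense();print(s["time_s"],s["eef_pos"],s["joint_positions"])
```

```text
2.15 [ 0.45357948 -0.18937829  0.3990716 ] [-5.56352814e-01 -1.57752834e-01  1.60520511e+00  3.45294956e-04
  1.69456199e+00 -2.94423931e-01]
```

View pics/w1.png

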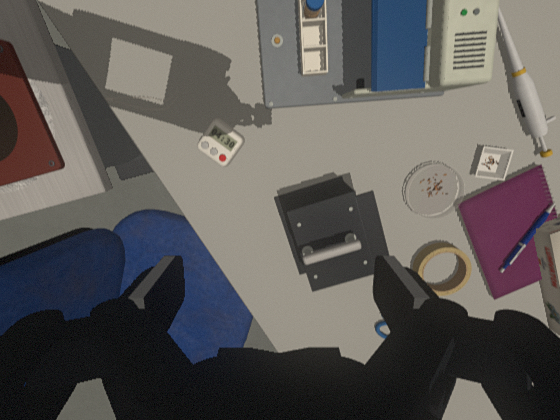

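The wrist view shows the counter at the top (its x nearly along the image's right), the blue cap at (315,3), the tray to (314,73), the pin at (278,41), the hood at (330,235) with its handle (303,250)-(360,247), the timer (221,143) and the dish (433,188). Next I go to the vials.

Call:
arm_command:
  increments: "3 -.8 1 0 0 0 8.5;3.9 -1 1.5 0 0 0 8.5;3.9 -1 1.5 0 0 0 8.5;3.9 -1 1.5 0 0 0 8.5;3.9 -1 1.5 0 0 0 8.5;3.9 -1 1.5 0 0 0 8.5;3.9 -1 1.5 0 0 0 8.5;3.9 -1 1.5 0 0 0 8.5;3.9 -1 1.5 0 0 0 8.5;3.5 -.9 1 0 0 0 8.5;0 0 0 0 0 0 8.5;0 0 0 0 0 0 8.5"

```text
time_s: 3.15
eef_pos: [0.4578, 0.188, 0.2615]
orientation: [0.794, 0.608, -0.001, -0.0]
contact_force: [0.3, -1.1, -0.4]
finger_gap: 0.0854
```

Run:
```python
from h import *
p=camera_params("wrist");im=get_image("wrist");cv2.imwrite("pics/w2.png",im);np.save("pics/w2p.npy",p)
s=sense();print(s["time_s"],s["eef_pos"],s["joint_positions"])
```

```text
3.2 [0.45838466 0.1870159  0.26232437] [ 2.28531374e-01 -1.13883609e-01  1.81626783e+00 -8.82896869e-04
  1.44065137e+00  4.94656751e-01]
```

View pics/w2.png

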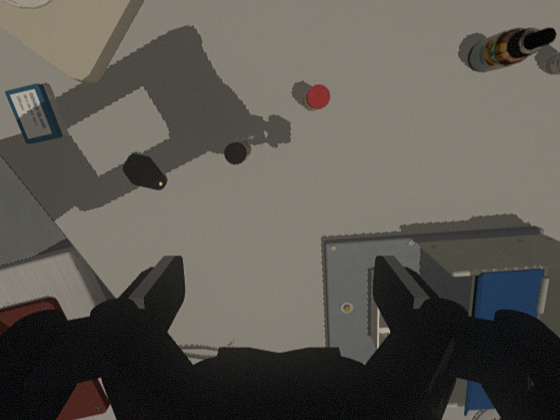

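Red cap at (318,97), black cap at (236,153), the plate's left front corner at (324,238), pin at (347,309), left screws at (334,248) and (410,243).

Run:
```python
from h import *
np.set_printoptions(precision=4,suppress=True)
p=np.load("pics/w2p.npy",allow_pickle=True).item();im=cv2.imread("pics/w2.png");S=camera_params("scene");D=camera_params("side");sc=cv2.imread("pics/scene0.png");sd=cv2.imread("pics/side0.png")
def blob(im,box,kind,lo=30):
    x0,y0,x1,y1=box;c=im[y0:y1,x0:x1].astype(int);b,g,r=c[...,0],c[...,1],c[...,2]
    m=(r>g+50)&(r>b+50) if kind=="red" else (c.max(2)<lo)
    n,l,st,ce=cv2.connectedComponentsWithStats(m.astype(np.uint8)); i=1+st[1:,4].argmax(); return ce[i]+[x0,y0],st[i]
rw=blob(im,(290,75,345,120),"red");bw=blob(im,(215,135,256,170),"k",55)
rs=blob(sc,(175,170,200,200),"red");rd=blob(sd,(230,160,252,185),"red");bs=blob(sc,(155,190,178,222),"k",70)
print(rw,bw,rs,rd,bs)
print("red z.070",onz(p,rw[0],.07),"tri",tri([(p,rw[0]),(S,rs[0])]),tri([(p,rw[0]),(D,rd[0])]))
print("black z.064",onz(p,bw[0],.064),"tri",tri([(p,bw[0]),(S,bs[0])]))
for u in [(324,238),(334,248),(410,243),(347,309)]: print(u,onz(p,u,.02))
s=sense();print(delta([*onz(p,bw[0],.064)[:2],.2]),delta([*onz(p,rw[0],.07)[:2],.2]))
```

```text
(array([317.9405,  96.357 ]), array([ 17,  10,  23,  24, 437], dtype=int32)) (array([235.0775, 152.6203]), array([  9,   7,  23,  22, 374], dtype=int32)) (array([186.4091, 179.3636]), array([ 7,  7,  9,  7, 44], dtype=int32)) (array([239.95, 168.9 ]), array([ 8,  7,  5,  5, 20], dtype=int32)) (array([165.5769, 198.8269]), array([ 7,  6,  9,  7, 52], dtype=int32))
red z.070 [0.5195 0.2638 0.07  ] tri (array([0.5204, 0.264 , 0.0628]), np.float64(7.727751566243586e-05)) (array([0.5201, 0.2639, 0.0654]), np.float64(1.8202593032208697e-05))
black z.064 [0.4226 0.2319 0.064 ] tri (array([0.4212, 0.2314, 0.0554]), np.float64(5.1769519550965635e-06))
(324, 238) [0.4938 0.0954 0.02  ]
(334, 248) [0.5032 0.0785 0.02  ]
(410, 243) [0.5995 0.0598 0.02  ]
(347, 309) [ 0.501  -0.0141  0.02  ]
(array([ 3.4 , -4.63,  6.23]), array([0., 0., 0.])) (array([9.02, 3.88, 6.22]), array([0., 0., 0.]))
```

Call:
arm_command:
  increments: "1.7 -2.3 2 0 0 0 6;1.7 -2.3 2 0 0 0 6;0 0 3 0 0 0 6;0 0 3 0 0 0 6;0 0 3 0 0 0 6;0 0 3 0 0 0 6;0 0 3 0 0 0 6;0 0 2 0 0 0 6;0 0 1 0 0 0 6;0 0 .5 0 0 0 6;0 0 .5 0 0 0 6;0 0 0 0 0 0 6"

```text
time_s: 4.2
eef_pos: [0.424, 0.2321, 0.0334]
orientation: [0.795, 0.606, 0.0, 0.0]
contact_force: [-0.7, -0.4, 0.2]
finger_gap: 0.0599
```

Call:
arm_command:
  increments: "0 0 0 0 0 0 0;0 0 0 0 0 0 0;0 0 0 0 0 0 0;0 0 0 0 0 0 0;0 0 0 0 0 0 0;0 0 0 0 0 0 0;0 0 0 0 0 0 0;0 0 0 0 0 0 0"
  squeeze: 30

```text
time_s: 4.87
eef_pos: [0.4239, 0.233, 0.0342]
orientation: [0.795, 0.607, 0.001, 0.0]
contact_force: [-1.9, -1.4, 6.4]
finger_gap: 0.0244
```

Call:
arm_command:
  increments: "0 0 -2 0 0 0 0;0 0 -4 0 0 0 0;0 0 -4 0 0 0 0;0 0 -4 0 0 0 0;-2.2 1.5 -2.6 0 0 0 0;-3.3 2.2 0 0 0 0 0;-3.3 2.2 0 0 0 0 0;-3.3 2.2 0 0 0 0 0;-3.3 2.2 0 0 0 0 0;-3.3 2.2 0 0 0 0 0;-3.3 2.2 0 0 0 0 0;-3.3 2.2 0 0 0 0 0"

```text
time_s: 5.87
eef_pos: [0.5196, -0.0579, 0.1993]
orientation: [0.795, 0.607, 0.0, 0.0]
contact_force: [1.1, 0.3, 0.1]
finger_gap: 0.0244
```

Call:
arm_command:
  increments: "-2 1.6 0 0 0 0 0;-.9 .9 0 0 0 0 0;0 0 0 0 0 0 0;0 0 0 0 0 0 0"

```text
time_s: 6.2
eef_pos: [0.5356, -0.0904, 0.1987]
orientation: [0.795, 0.606, -0.0, -0.001]
contact_force: [-0.3, 0.6, -0.3]
finger_gap: 0.0239
```

Run:
```python
from h import *
p=camera_params("wrist");im=get_image("wrist");cv2.imwrite("pics/w3.png",im);np.save("pics/w3p.npy",p)
s=sense();print(s["time_s"],s["eef_pos"],s["joint_positions"])
```

```text
6.25 [ 0.53540631 -0.08961988  0.19867968] [-3.11511823e-01  5.08914440e-02  1.77631260e+00  6.01739784e-04
  1.31539738e+00 -4.50946425e-02]
```

View pics/w3.png

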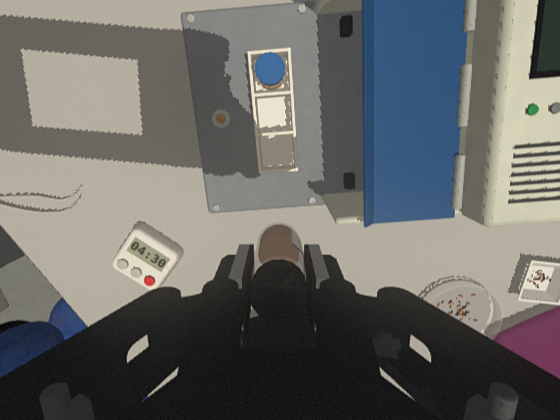

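Pin at (221,118); plate screws (190,18), (303,8), (215,209), (313,201); tray top corners near (247,50), (290,47), (298,169), (260,171); blue cap (270,69). The black vial hangs straight in the jaws.

Run:
```python
from h import *
np.set_printoptions(precision=4,suppress=True)
p=np.load("pics/w3p.npy",allow_pickle=True).item();p2=np.load("pics/w2p.npy",allow_pickle=True).item()
sc=[onz(p,u,.02)[:2] for u in[(190,18),(303,8),(215,209),(313,201)]];print("screws",sc)
def y(v): return np.arctan2(v[1],v[0])
print("yaws",y(sc[1]-sc[0]),y(sc[3]-sc[2]),y(sc[0]-sc[2])-np.pi/2,y(sc[1]-sc[3])-np.pi/2)
c=[onz(p,u,.048)[:2] for u in[(247,50),(290.5,47),(298.5,169),(260,171)]];print("tray",c,np.mean(c,0),y(c[0]-c[3])-np.pi/2,y(c[1]-c[2])-np.pi/2,np.linalg.norm(c[0]-c[3]),np.linalg.norm(c[0]-c[1]))
print("pin",onz(p,(221,118),.025),tri([(p,(221,118)),(p2,(347,309))]),"screw tri",tri([(p,(190,18)),(p2,(334,248))]),tri([(p,(303,8)),(p2,(410,243))]))
print("blue",onz(p,(270,66),.078))
im=cv2.imread("pics/w3.png"); h=cv2.cvtColor(im,cv2.COLOR_BGR2HSV)
m=cv2.inRange(h[30:100,235:305],(95,100,60),(130,255,255));M=cv2.moments(m,True);u=(235+M["m10"]/M["m00"],30+M["m01"]/M["m00"]);print(u,onz(p,u,.078))
```

```text
screws [array([0.5007, 0.0807]), array([0.6009, 0.0615]), array([ 0.4661, -0.0952]), array([ 0.5673, -0.114 ])]
yaws -0.18994784863738623 -0.18346743648664374 -0.19444685047904509 -0.18936530221658576
tray [array([0.5437, 0.0359]), array([0.5796, 0.0284]), array([ 0.5605, -0.0731]), array([ 0.5256, -0.0655])] [ 0.5523 -0.0186] -0.1766203711407488 -0.18628251588267997 0.10301275558076901 0.03672700116458278
pin [ 0.5015 -0.0096  0.025 ] (array([ 0.5011, -0.0098,  0.0258]), np.float64(0.0005722998425642273)) screw tri (array([0.5022, 0.0798, 0.0234]), np.float64(0.0008965609366212716)) (array([0.5998, 0.0608, 0.0217]), np.float64(0.000884089684486567))
blue [0.5585 0.0142 0.078 ]
(269.47417218543046, 68.2251655629139) [0.5577 0.0127 0.078 ]
```

Call:
arm_command:
  increments: "0 0 0 0 0 -.92 0;1.5 .15 1 0 0 0 0;1.5 .15 2 0 0 0 0;.95 .06 2 0 0 0 0;0 0 2 0 0 0 0;0 0 1 0 0 0 0;0 0 0 0 0 0 0;0 0 0 0 0 0 0"

```text
time_s: 6.92
eef_pos: [0.5462, -0.0516, 0.1189]
orientation: [0.77, 0.639, -0.0, -0.0]
contact_force: [0.1, 0.5, 0.7]
finger_gap: 0.0241
```

Run:
```python
from h import *
s=sense();print(s["eef_pos"],delta([.5463,-.0514,.056],down(1.383)))
```

```text
[ 0.5461919  -0.05159799  0.11892191] (array([0.02, 0.01, 6.29]), array([-0.01, -0.  ,  0.03]))
```

Call:
arm_command:
  increments: "0 0 1 0 0 0 0;0 0 1 0 0 0 0;0 0 1 0 0 0 0;0 0 1 0 0 0 0;0 0 1 0 0 0 0;0 0 .6 0 0 0 0;0 0 .4 0 0 0 0;0 0 .3 0 0 0 0;0 0 0 0 0 0 0;0 0 0 0 0 0 0"

```text
time_s: 7.75
eef_pos: [0.5469, -0.0525, 0.056]
orientation: [0.77, 0.638, 0.0, 0.0]
contact_force: [-0.1, 1.0, -0.5]
finger_gap: 0.0239
```

Call:
arm_command:
  increments: "0 0 .15 0 0 0 0;0 0 0 0 0 0 0;0 0 0 0 0 0 4.5;0 0 0 0 0 0 4.5;0 0 0 0 0 0 4.5;0 0 0 0 0 0 4.5;0 0 -1.5 0 0 0 4.5;0 0 -3.5 0 0 0 4.5;0 0 -4 0 0 0 4.5;0 0 -4 0 0 0 4.5;0 0 -2 0 0 0 4.5;0 0 0 0 0 0 4.5"

```text
time_s: 8.75
eef_pos: [0.5503, -0.0533, 0.2115]
orientation: [0.77, 0.638, 0.003, 0.005]
contact_force: [0.9, -0.5, 1.4]
finger_gap: 0.0452
```

Run:
```python
from h import *
s=sense();print(s["eef_pos"],delta([.5195,.2638,.22]))
im=get_image("wrist");cv2.imwrite("pics/w4.png",im);np.save("pics/w4p.npy",camera_params("wrist"))
```

```text
[ 0.55029588 -0.05334007  0.2114541 ] (array([30.59, -8.9 , -0.97]), array([0., 0., 0.]))
```

View pics/w4.png

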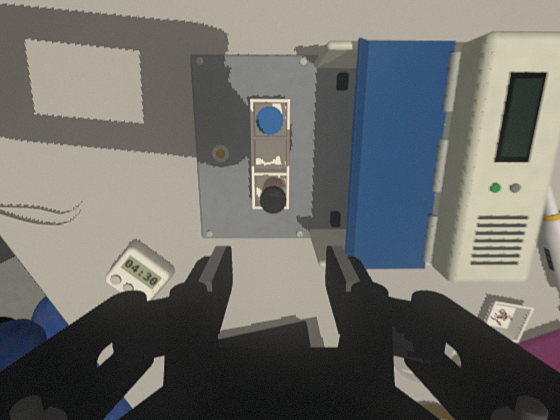

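Black stands in the right cell at (273,195), blue at (270,120), middle cell empty at (270,155). Next is the red vial.

Call:
arm_command:
  increments: "2 -.6 0 0 0 0 6;3.3 -.95 0 0 0 0 6;3.3 -.95 0 0 0 0 6;3.3 -.95 0 0 0 0 6;3.3 -.95 0 0 0 0 6;3.3 -.95 0 0 0 0 6;3.3 -.95 0 0 0 0 6;3.3 -.95 0 0 0 0 6;3 -.95 0 0 0 0 6;2 -.5 1 0 0 0 6;0 0 2 0 0 0 6;0 0 0 0 0 0 6"

```text
time_s: 9.8
eef_pos: [0.5133, 0.2597, 0.1686]
orientation: [0.769, 0.639, -0.004, -0.002]
contact_force: [-1.5, -0.7, -0.6]
finger_gap: 0.06
```

Run:
```python
from h import *
s=sense();print(s["eef_pos"],delta([.5195,.2638,.037],down(1.383)))
```

```text
[0.51329123 0.25966421 0.16855706] (array([ 0.58,  0.64, 13.15]), array([-0.09,  0.05,  0.04]))
```

Call:
arm_command:
  increments: ".35 .3 2 0 0 0 6;0 0 2 0 0 0 6;0 0 1 0 0 0 6;0 0 0 0 0 0 6;0 0 0 0 0 0 6"

```text
time_s: 10.22
eef_pos: [0.5199, 0.2615, 0.1237]
orientation: [0.77, 0.638, -0.001, -0.0]
contact_force: [-0.3, -0.5, 0.8]
finger_gap: 0.0599
```

Run:
```python
from h import *
s=sense();print(s["eef_pos"],delta([.5195,.2638,.037],down(1.383)))
```

```text
[0.5199442  0.26147627 0.12367231] (array([ 0.23, -0.07,  8.67]), array([-0.03,  0.02,  0.01]))
```

Call:
arm_command:
  increments: ".2 0 1.5 0 0 0 6;0 0 2 0 0 0 6;0 0 2 0 0 0 6;0 0 1.5 0 0 0 6;0 0 1.2 0 0 0 6;0 0 .4 0 0 0 6;0 0 0 0 0 0 6;0 0 0 0 0 0 6"

```text
time_s: 10.88
eef_pos: [0.5218, 0.2644, 0.0395]
orientation: [0.77, 0.638, 0.001, 0.0]
contact_force: [0.7, -0.3, 0.4]
finger_gap: 0.0601
```

Call:
arm_command:
  increments: "0 0 0 0 0 0 0;0 0 0 0 0 0 0;0 0 0 0 0 0 0;0 0 0 0 0 0 0;0 0 0 0 0 0 0;0 0 0 0 0 0 0;0 0 0 0 0 0 0;0 0 0 0 0 0 0"

```text
time_s: 11.55
eef_pos: [0.5217, 0.2646, 0.0396]
orientation: [0.77, 0.638, 0.001, 0.0]
contact_force: [-2.1, -0.5, 6.1]
finger_gap: 0.0239
```

Call:
arm_command:
  increments: "0 0 -2 0 0 0 0;0 0 -4 0 0 0 0;0 0 -4 0 0 0 0;0 0 -4 0 0 0 0;-2 .6 -2 0 0 0 0;-3.6 1.1 0 0 0 0 0;-3.6 1.1 0 0 0 0 0;-3.6 1.1 0 0 0 0 0;-3.6 1.1 0 0 0 0 0;-3.6 1.1 0 0 0 0 0;-3.6 1.1 0 0 0 0 0;-2 .6 0 0 0 0 0"

```text
time_s: 12.55
eef_pos: [0.5502, -0.0054, 0.1985]
orientation: [0.771, 0.637, -0.0, 0.001]
contact_force: [0.1, -0.3, 0.4]
finger_gap: 0.0241
```

Call:
arm_command:
  increments: "-1.5 .5 1 0 0 0 0;0 0 2 0 0 0 0;0 0 2 0 0 0 0;0 0 0 0 0 0 0;0 0 0 0 0 0 0;0 0 0 0 0 0 0"

```text
time_s: 13.05
eef_pos: [0.5527, -0.0173, 0.1494]
orientation: [0.77, 0.638, 0.0, 0.0]
contact_force: [0.3, -0.9, -0.5]
finger_gap: 0.0238
```

Run:
```python
from h import *
s=sense();print(s["eef_pos"],delta([.5527,-.0178,.0605],down(1.383)))
```

```text
[ 0.55270019 -0.01732772  0.14935898] (array([-0.05,  0.  ,  8.89]), array([ 0.01, -0.  ,  0.02]))
```

Call:
arm_command:
  increments: "-.05 0 1.5 0 0 0 0;0 0 1.5 0 0 0 0;0 0 1.5 0 0 0 0;0 0 1.5 0 0 0 0;0 0 1 0 0 0 0;0 0 1 0 0 0 0;0 0 .5 0 0 0 0;0 0 .4 0 0 0 0;0 0 0 0 0 0 0;0 0 0 0 0 0 0"

```text
time_s: 13.88
eef_pos: [0.5529, -0.018, 0.0601]
orientation: [0.77, 0.638, 0.0, 0.001]
contact_force: [-0.2, -0.5, 0.0]
finger_gap: 0.0241
```

Call:
arm_command:
  increments: "0 0 .1 0 0 0 0;0 0 0 0 0 0 4.5;0 0 0 0 0 0 4.5;0 0 0 0 0 0 4.5;0 0 0 0 0 0 4.5;0 0 -1 0 0 0 4.5;0 0 -2.5 0 0 0 4.5;0 0 -4 0 0 0 4.5;0 0 -3.5 0 0 0 4.5;0 0 -2 0 0 0 4.5;0 0 -1 0 0 0 4.5;0 0 0 0 0 0 4.5"

```text
time_s: 14.88
eef_pos: [0.5539, -0.0182, 0.202]
orientation: [0.77, 0.638, 0.002, 0.002]
contact_force: [-0.1, 0.2, 0.6]
finger_gap: 0.0451
```

Run:
```python
from h import *
im=get_image("wrist");cv2.imwrite("pics/w5.png",im);np.save("pics/w5p.npy",camera_params("wrist"))
s=sense();print(s["eef_pos"])
# rows for next look: over the hood
print(delta([.52,-.23,.3],down(1.383)))
```

```text
[ 0.55265036 -0.01802652  0.1993539 ]
(array([-21.43,   0.75, -10.06]), array([ 0.02, -0.  ,  0.01]))
```

Call:
arm_command:
  increments: "0 0 -.9 0 0 -.98 4.5;0 0 -.9 0 0 -.98 4.5;0 0 -.9 0 0 -.98 4.5;0 0 -.9 0 0 -.98 4.5;0 0 -.9 0 0 -.98 4.5;0 0 -.9 0 0 -.98 4.5;0 0 -.9 0 0 -.98 4.5;0 0 -.9 0 0 -.98 4.5;0 0 -.9 0 0 -.98 4.5;0 0 -.9 0 0 -.98 4.5;0 0 -.9 0 0 -.98 4.5;0 0 0 0 0 -.98 4.5"

```text
time_s: 15.93
eef_pos: [0.552, -0.0179, 0.2965]
orientation: [0.356, 0.935, -0.0, -0.001]
contact_force: [-0.2, 0.8, -0.1]
finger_gap: 0.0451
```

Call:
arm_command:
  increments: "0 0 0 0 0 -.98 4.5;0 0 0 0 0 -.98 4.5;0 0 0 0 0 -.98 4.5;0 0 0 0 0 -.98 4.5;0 0 0 0 0 -.98 4.5;0 0 0 0 0 -.98 4.5;0 0 0 0 0 -.98 4.5;0 0 0 0 0 -.98 4.5;-.3 -2 0 0 0 0 4.5;-.4 -4 0 0 0 0 4.5;-.4 -4 0 0 0 0 4.5;-.4 -4 0 0 0 0 4.5"

```text
time_s: 16.93
eef_pos: [0.5595, -0.1591, 0.2943]
orientation: [0.023, 1.0, 0.001, -0.002]
contact_force: [1.3, 0.1, -0.1]
finger_gap: 0.0449
```

Call:
arm_command:
  increments: "-.4 -4 0 0 0 0 4.5;-.4 -4 0 0 0 0 4.5;-.4 -4 0 0 0 0 4.5;-.3 -3 0 0 0 0 4.5;0 -2 0 0 0 0 4.5;0 0 0 0 0 0 4.5;0 0 0 0 0 0 4.5;0 0 0 0 0 0 4.5"

```text
time_s: 17.6
eef_pos: [0.5671, -0.3279, 0.2951]
orientation: [0.023, 1.0, 0.001, -0.001]
contact_force: [0.2, -0.9, -0.8]
finger_gap: 0.0446
```

Run:
```python
from h import *
p=camera_params("wrist");im=get_image("wrist");np.save("pics/w6p.npy",p);cv2.imwrite("pics/w6.png",im)
s=sense();print(s["time_s"],s["eef_pos"],s["joint_positions"])
# montage: w5 vial crop + brightened w6
a=cv2.imread("pics/w5.png")[30:260,150:380]; b=cv2.convertScaleAbs(im,alpha=1.6,beta=20)
c=np.zeros((420,790,3),np.uint8);c[:,:560]=b;c[:230,560:]=a;cv2.imwrite("pics/m6.png",c)
```

```text
17.65 [ 0.5673816  -0.32759667  0.29582456] [-6.44099120e-01  2.62490318e-01  1.35678150e+00  4.21522338e-04
  1.52503355e+00 -2.16884835e+00]
```

View pics/m6.png

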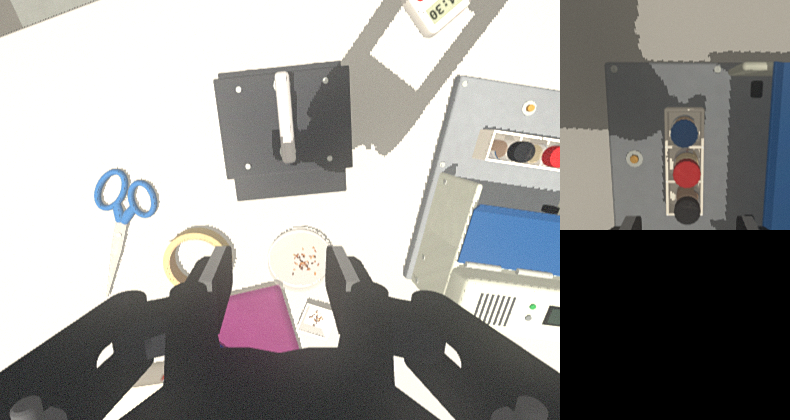

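The three vials stand in their cells (crop on the right: blue, red, black in line). The hood's handle bar runs (283,73)-(289,160), its lip is at the bottom (235,199)-(346,189), so hood x points ahead, and the top screws are at (239,90), (326,80), (248,166), (330,158).

Run:
```python
from h import *
np.set_printoptions(precision=4,suppress=True)
p=np.load("pics/w6p.npy",allow_pickle=True).item();p1=np.load("pics/w1p.npy",allow_pickle=True).item()
y=lambda v:np.arctan2(v[1],v[0])
def bar(f,box,t):
    im=cv2.imread(f);x0,y0,x1,y1=box;g=im[y0:y1,x0:x1].min(2)
    n,l,st,ce=cv2.connectedComponentsWithStats((g>t).astype(np.uint8));i=1+st[1:,4].argmax()
    pts=np.argwhere(l==i)[:,::-1]+[x0,y0];r=cv2.minAreaRect(pts.astype(np.float32));return ce[i]+[x0,y0],r
b6=bar("pics/w6.png",(265,60,305,175),90);b1=bar("pics/w1.png",(295,225,372,275),90);print(b6,b1)
print("centre tri",tri([(p,b6[0]),(p1,b1[0])]))
e=[onz(p,u,.1215) for u in[(283,73),(289,160)]];print("ends",e,"mid",np.mean(e,0),"yaw",y(e[1]-e[0]))
sc=[onz(p,u,.088)[:2] for u in[(239,90),(326,80),(248,166),(330,158)]];print("screws",sc,np.mean(sc,0),y(sc[2]-sc[0]),y(sc[3]-sc[1]),y(sc[1]-sc[0])-np.pi/2,y(sc[3]-sc[2])-np.pi/2)
l=[onz(p,u,.088)[:2] for u in[(236.5,199.5),(346,189.5)]];print("lip",l,np.mean(l,0),y(l[1]-l[0])-np.pi/2,np.linalg.norm(l[1]-l[0]))
```

```text
(array([283.7747, 105.9232]), ((282.85693359375, 107.2114486694336), (72.48841857910156, 16.26802635192871), 85.42607879638672)) (array([331.8475, 252.5174]), ((331.9423828125, 252.51678466796875), (8.799999237060547, 59.19999694824219), 73.73979187011719))
centre tri (array([ 0.4939, -0.3177,  0.1242]), np.float64(0.005534638473007716))
ends [array([ 0.4593, -0.3183,  0.1215]), array([ 0.5397, -0.3158,  0.1215])] mid [ 0.4995 -0.317   0.1215] yaw 0.030563825460975004
screws [array([ 0.469 , -0.3638]), array([ 0.4636, -0.2736]), array([ 0.5482, -0.3601]), array([ 0.5437, -0.2698])] [ 0.5061 -0.3168] 0.04587653380496531 0.04642049934109779 0.06068550335243206 0.04960995909678556
lip [array([ 0.5854, -0.3759]), array([ 0.5798, -0.252 ])] [ 0.5826 -0.314 ] 0.04560534306340047 0.12396844323103527
```

Call:
arm_command:
  increments: "0 0 0 0 0 -.54 4.5;0 0 1 0 0 -.53 4.5;1.5 .3 1.5 0 0 0 4.5;2.5 .5 2 0 0 0 4.5;2.5 .5 2 0 0 0 4.5;1 0 2 0 0 0 4.5;0 0 2 0 0 0 4.5;0 0 0 0 0 0 4.5;0 0 0 0 0 0 4.5"

```text
time_s: 18.4
eef_pos: [0.4917, -0.3178, 0.1916]
orientation: [-0.024, 1.0, 0.001, -0.001]
contact_force: [0.7, -0.5, 0.4]
finger_gap: 0.0448
```

Run:
```python
from h import *
s=sense();print(s["eef_pos"],delta([.4892,-.3184,.100],down(3.189)))
```

```text
[ 0.49173869 -0.31778112  0.1916352 ] (array([ 0.24, -0.07,  9.16]), array([ 0.02, -0.02,  0.  ]))
```

Call:
arm_command:
  increments: ".25 -.05 1.5 0 0 0 4.5;0 0 2 0 0 0 4.5;0 0 2 0 0 0 4.5;0 0 1.5 0 0 0 4.5;0 0 1 0 0 0 4.5;0 0 .7 0 0 0 4.5;0 0 .4 0 0 0 4.5;0 0 0 0 0 0 4.5;0 0 0 0 0 0 4.5"

```text
time_s: 19.15
eef_pos: [0.4902, -0.3204, 0.1024]
orientation: [-0.023, 1.0, -0.0, 0.0]
contact_force: [-0.1, -0.0, 0.4]
finger_gap: 0.0452
```

Call:
arm_command:
  increments: "0 0 0 0 0 0 0;0 0 0 0 0 0 0;0 0 0 0 0 0 0;0 0 0 0 0 0 0;0 0 0 0 0 0 0;0 0 0 0 0 0 0;0 0 0 0 0 0 0;0 0 0 0 0 0 0"
  squeeze: 90

```text
time_s: 19.82
eef_pos: [0.4901, -0.3204, 0.1024]
orientation: [-0.023, 1.0, -0.0, 0.001]
contact_force: [-0.4, 2.1, 6.1]
finger_gap: 0.0118
```

Call:
arm_command:
  increments: "0 0 -1 0 0 0 0;0 0 -2.5 0 0 0 0;0 0 -3 0 0 0 0;0 0 -3 0 0 0 0;0 0 -3 0 0 0 0;0 0 -2.5 0 0 .9 0;0 0 0 0 0 .9 0;0 0 0 0 0 .89 0;2.2 0 0 0 0 0 0;2.2 1 0 0 0 0 0;0 2 0 0 0 0 0;0 3 0 0 0 0 0"

```text
time_s: 20.82
eef_pos: [0.4559, -0.2537, 0.2509]
orientation: [0.096, 0.995, -0.0, -0.001]
contact_force: [1.1, 1.3, -2.9]
finger_gap: 0.0119
```

Call:
arm_command:
  increments: "0 3.5 0 0 0 0 0;0 3.5 0 0 0 0 0;0 3.5 0 0 0 0 0;0 3.5 0 0 0 0 0;0 3.5 0 0 0 0 0;0 3 0 0 0 0 0;0 2.5 0 0 0 0 0;0 1.7 0 0 0 0 0;0 0 0 0 0 0 0;0 0 0 0 0 0 0;0 0 0 0 0 0 0"

```text
time_s: 21.73
eef_pos: [0.5035, -0.0107, 0.2512]
orientation: [0.094, 0.996, -0.0, -0.0]
contact_force: [0.9, 0.3, -2.8]
finger_gap: 0.0121
```

Run:
```python
from h import *
s=sense();print(s["eef_pos"],s["contact_force"],delta([.5037,-.0097,.25],down(2.9536)))
p=camera_params("wrist");im=get_image("wrist");cv2.imwrite("pics/w7.png",cv2.convertScaleAbs(im,alpha=1.4,beta=15));np.save("pics/w7p.npy",p)
```

```text
[ 0.50345402 -0.01072867  0.25115453] [ 0.86527251  0.30058579 -2.80792359] (array([-0.01,  0.11,  0.12]), array([-0.01, -0.01, -0.  ]))
```

View pics/w7.png

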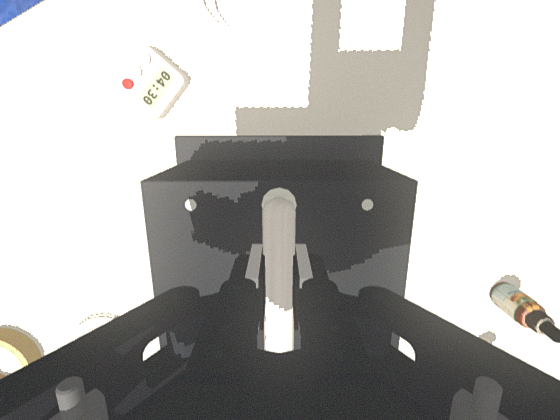

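The hood hangs straight and symmetric in the jaws: front top edge (142,182)-(415,181), front flange edge (177,136)-(383,136), screws (190,205), (367,205).

Run:
```python
from h import *
np.set_printoptions(precision=4,suppress=True)
p=np.load("pics/w7p.npy",allow_pickle=True).item();s=sense();Rm=R.from_quat(s["orientation"]).as_matrix()
# expected pixels of hood points for a grasp at hood (-14.2,0,102.4) without slip
for h in [(-52.5,70,88),(-52.5,-70,88),(-70.5,78,4),(-70.5,-78,4),(-49,0,121.5)]:
    d=np.array(h)/1e3-[-.0142,0,.1024]; X=s["eef_pos"]+Rm@np.array([-d[0],d[1],-d[2]]); print(h,proj(p,X))
print(delta([.5037,-.0097,.25],down(2.9536)))
```

```text
(-52.5, 70, 88) [418.0229 177.0353]
(-52.5, -70, 88) [137.5445 176.8724]
(-70.5, 78, 4) [383.5513 133.3434]
(-70.5, -78, 4) [172.4619 133.2092]
(-49, 0, 121.5) [277.6529 200.0108]
(array([0.01, 0.14, 0.12]), array([-0.01, -0.01, -0.01]))
```

Run:
```python
from h import *
from scipy.optimize import least_squares
np.set_printoptions(precision=4,suppress=True)
p=np.load("pics/w7p.npy",allow_pickle=True).item();s=sense();Rm=R.from_quat(s["orientation"]).as_matrix()
H=np.array([(-52.5,70,88),(-52.5,-70,88),(-70.5,78,4),(-70.5,-78,4)])/1e3
g=cv2.cvtColor(cv2.imread("pics/w7.png"),cv2.COLOR_BGR2GRAY)
print("row 140:",np.where(np.abs(np.diff(g[145].astype(int)))>40)[0]," row185:",np.where(np.abs(np.diff(g[186].astype(int)))>40)[0],"col230:",[ (r,int(g[r,230]),int(g[r,330])) for r in range(128,190,3)])
U=np.array([(415.5,181.5),(142,182),(383,136),(176.5,136)])
def f(q):
    o=[]
    for h,u in zip(H,U):
        d=h-[-.0142,0,.1024]; d=R.from_rotvec([0,q[2],0]).apply(d); o+=list(proj(p,s["eef_pos"]+Rm@np.array([-d[0]-q[0],d[1]+q[3],-d[2]+q[1]]))-u)
    return o
r=least_squares(f,[0,0,0,0],x_scale=[.01,.01,.1,.01]);print("dx fwd, dz down, pitch(+front up), dy",r.x,np.round(r.fun,1))
```

```text
row 140: [174 382]  row185: [140 416] col230: [(128, 255, 184), (131, 255, 181), (134, 255, 184), (137, 123, 83), (140, 98, 87), (143, 96, 86), (146, 95, 78), (149, 87, 73), (152, 85, 77), (155, 87, 81), (158, 88, 78), (161, 81, 71), (164, 76, 73), (167, 78, 70), (170, 73, 66), (173, 73, 77), (176, 70, 75), (179, 68, 70), (182, 110, 72), (185, 114, 73), (188, 113, 67)]
dx fwd, dz down, pitch(+front up), dy [0.0033 0.0041 0.0108 0.0007] [ 0.2  0.3  0.8 -0.4 -0.2  0.2 -1.3  0. ]
```

Call:
arm_command:
  increments: "0 .05 0 0 .6 0 0;0 0 0 0 .6 0 0;0 0 0 0 0 0 0"

```text
time_s: 22.03
eef_pos: [0.5044, -0.0113, 0.2511]
orientation: [0.095, 0.994, 0.005, -0.053]
contact_force: [-0.5, 0.2, -3.7]
finger_gap: 0.0121
```

```bash
cat > c.py <<'E'
from h import *
np.set_printoptions(precision=4,suppress=True)
yaw=-.188; C=np.array([.5525,-.019])-R.from_euler('z',yaw).apply([-.052,0,0])[:2]  # counter origin
def counter(X): return R.from_euler('z',-yaw).apply(np.r_[np.asarray(X)[:2]-C,X[2]])*1e3
def hood():
    s=sense();Rm=R.from_quat(s["orientation"]).as_matrix()
    P=lambda h:counter(s["eef_pos"]+Rm@(np.array([-1,1,-1])*(np.array(h)/1e3-[-.0142,0,.1044])))
    x=-Rm[:,0]; print("t",s["time_s"],"TCP",counter(s["eef_pos"]),"F",s["contact_force"],"pitch up",-x[2],"yaw err",np.arctan2(x[1],x[0])-yaw,"roll",Rm[2,1])
    print("origin",P((0,0,0)),"rear foot",P((52.5,0,0)),"lip",P((78.5,0,88)),"front flange",P((-70.5,0,0)))
E
python3 -c "
from c import *
hood()"
```

```text
t 22.0333 TCP [-100.6885   -1.4105  251.0558] F [-0.4555  0.1879 -3.6762] pitch up 0.10665119851224185 yaw err -0.002472315998356095 roll -0.00034753851445639035
origin [-97.7039  -1.4543 145.7368] rear foot [-45.5035  -1.5834 140.1376] lip [-10.2665  -1.6398 224.8627] front flange [-167.8016   -1.281   153.2557]
```

Call:
arm_command:
  increments: "-.1 .1 1 0 0 0 0;-.2 0 2 0 0 0 0;-.2 0 2 0 0 0 0;-.2 0 2 0 0 0 0;-.2 0 2 0 0 0 0;-.15 0 1.4 0 0 0 0;-.07 0 .7 0 0 0 0;0 0 0 0 0 0 0;0 0 0 0 0 0 0"

```text
time_s: 22.78
eef_pos: [0.5035, -0.0089, 0.1399]
orientation: [0.094, 0.994, 0.005, -0.052]
contact_force: [0.6, -0.2, -2.6]
finger_gap: 0.0119
```

```bash
python3 -c "
from c import *
hood()"
```

```text
t 22.7833 TCP [-102.0709    0.7516  139.8886] F [ 0.6114 -0.2404 -2.6252] pitch up 0.10432429737616963 yaw err -0.0006505506076789069 roll -2.1010210124926265e-05
origin [-98.8398   0.7473  34.5768] rear foot [-46.6263   0.7133  29.0998] lip [-11.5876   0.6924 113.9072] front flange [-168.9551    0.7929   41.9317]
```

Call:
arm_command:
  increments: "-.03 0 .3 0 0 0 0;-.03 0 .3 0 0 0 0;0 0 0 0 0 0 0;0 0 0 0 0 0 0"

```text
time_s: 23.12
eef_pos: [0.5038, -0.0087, 0.1341]
orientation: [0.094, 0.994, 0.005, -0.052]
contact_force: [0.9, 0.1, -3.4]
finger_gap: 0.0117
```

Call:
arm_command:
  increments: "-.01 0 .1 0 0 0 0;0 0 0 0 0 0 0;0 0 0 0 0 0 0"

```text
time_s: 23.37
eef_pos: [0.5037, -0.0087, 0.1329]
orientation: [0.094, 0.994, 0.005, -0.052]
contact_force: [0.2, 0.7, -3.4]
finger_gap: 0.0119
```

Call:
arm_command:
  increments: "-.01 0 .1 0 0 0 0;0 0 0 0 0 0 0;0 0 0 0 0 0 0"

```text
time_s: 23.62
eef_pos: [0.5036, -0.0087, 0.1317]
orientation: [0.094, 0.994, 0.005, -0.052]
contact_force: [0.3, -0.1, -3.0]
finger_gap: 0.0121
```

Call:
arm_command:
  increments: "-.01 0 .1 0 0 0 0;0 0 0 0 0 0 0;0 0 0 0 0 0 0"

```text
time_s: 23.87
eef_pos: [0.5036, -0.0087, 0.1307]
orientation: [0.094, 0.994, 0.005, -0.052]
contact_force: [-0.1, -0.3, -2.8]
finger_gap: 0.0117
```

Call:
arm_command:
  increments: "-.01 0 .1 0 0 0 0;0 0 0 0 0 0 0;0 0 0 0 0 0 0"

```text
time_s: 24.12
eef_pos: [0.5035, -0.0087, 0.1297]
orientation: [0.094, 0.994, 0.005, -0.052]
contact_force: [-0.2, 0.1, -2.9]
finger_gap: 0.0117
```

```bash
python3 -c "
from c import *
hood()
cv2.imwrite('pics/s8.png',get_image('scene'))"
```

```text
t 24.1167 TCP [-102.0335    0.9474  129.7087] F [-0.213   0.07   -2.8565] pitch up 0.10477190073795126 yaw err -0.00038385371358864995 roll 1.0655041144082972e-05
origin [-98.8498   0.9473  24.3956] rear foot [-46.6388   0.9272  18.895 ] lip [-11.5619   0.9128 103.6866] front flange [-168.9618    0.9742   31.782 ]
```

Call:
arm_command:
  increments: "-.01 0 .1 0 0 0 0;0 0 0 0 0 0 0;0 0 0 0 0 0 0"

```text
time_s: 24.42
eef_pos: [0.5037, -0.0087, 0.1289]
orientation: [0.094, 0.994, 0.005, -0.052]
contact_force: [-0.8, 1.0, -2.5]
finger_gap: 0.0118
```

Call:
arm_command:
  increments: "-.01 0 .1 0 0 0 0;0 0 0 0 0 0 0;0 0 0 0 0 0 0"

```text
time_s: 24.67
eef_pos: [0.5038, -0.0086, 0.1286]
orientation: [0.094, 0.994, 0.005, -0.052]
contact_force: [-2.2, 2.6, 3.9]
finger_gap: 0.012
```

Call:
arm_command:
  increments: ".02 0 -.2 0 0 0 0;-.5 -.1 -.05 0 0 0 0;-.8 0 -.08 0 0 0 0;-.8 0 -.08 0 0 0 0;-.6 0 -.06 0 0 0 0;-.3 0 -.03 0 0 0 0;0 0 0 0 0 0 0;0 0 0 0 0 0 0"

```text
time_s: 25.33
eef_pos: [0.533, -0.0154, 0.1293]
orientation: [0.094, 0.994, 0.005, -0.053]
contact_force: [0.0, -0.7, -1.8]
finger_gap: 0.0118
```

```bash
sed -i 's/.1044\]/.1024]/' c.py; python3 -c "
from c import *
hood()
cv2.imwrite('pics/s9.png',get_image('scene'));cv2.imwrite('pics/d9.png',get_image('side'))
a=cv2.resize(cv2.imread('pics/s9.png')[110:270,200:400],None,fx=2,fy=2,interpolation=2);b=cv2.resize(cv2.imread('pics/d9.png')[150:310,220:420],None,fx=2,fy=2,interpolation=2)
cv2.imwrite('pics/m9.png',cv2.convertScaleAbs(np.hstack([a,b]),alpha=1.3,beta=15))"
```

```text
t 25.3333 TCP [-71.7967  -0.0581 129.2944] F [ 0.0279 -0.6645 -1.8115] pitch up 0.1053404134889784 yaw err -0.00039619118068123793 roll 1.0638620440152693e-05
origin [-68.4625  -0.0583  25.9683] rear foot [-16.2546  -0.079   20.4379] lip [ 18.8706  -0.0939 105.2095] front flange [-138.5703   -0.0305   33.3948]
```

View pics/m9.png

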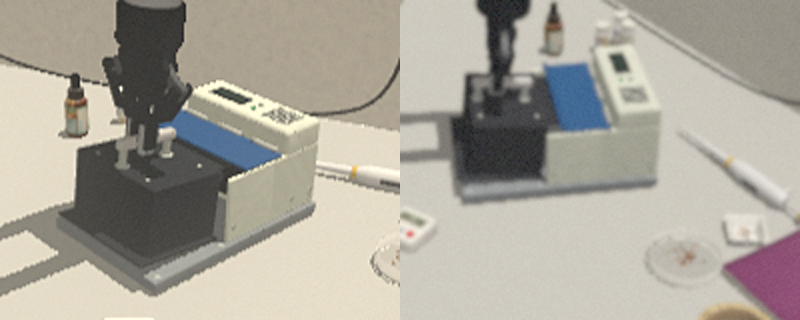

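The hood is level in roll, its lip just at the flap's front rim (m9 about (165,125) left, (545,95) right), no force, flap still flat. I slide on.

Call:
arm_command:
  increments: "-.4 0 -.04 0 0 0 0;-.5 0 -.05 0 0 0 0;-.5 0 -.05 0 0 0 0;-.5 0 -.05 0 0 0 0;-.3 0 -.03 0 0 0 0;-.1 0 -.01 0 0 0 0;0 0 0 0 0 0 0;0 0 0 0 0 0 0"

```text
time_s: 26.1
eef_pos: [0.5558, -0.0197, 0.1294]
orientation: [0.094, 0.994, 0.005, -0.052]
contact_force: [0.3, 0.1, -3.5]
finger_gap: 0.0119
```

```bash
python3 -c "
from c import *
hood()"
```

```text
t 26.1 TCP [-48.6635  -0.0496 129.4202] F [ 0.3406  0.0901 -3.4777] pitch up 0.1046987330740198 yaw err -0.0003544227109151532 roll 1.3078833573961293e-05
origin [-45.2627  -0.0494  26.0963] rear foot [ 6.9488 -0.0679 20.5996] lip [ 42.0194  -0.0815 105.3938] front flange [-115.3752   -0.0246   33.4775]
```

Call:
arm_command:
  increments: "-.2 0 -.02 0 0 0 0;0 0 0 0 0 0 0;.26 0 .18 0 -.3 0 0;0 0 0 0 0 0 0;.27 0 .17 0 -.3 0 0;0 0 0 0 0 0 0;.28 0 .16 0 -.3 0 0;0 0 0 0 0 0 0;0 0 0 0 0 0 0"

```text
time_s: 26.85
eef_pos: [0.5499, -0.0185, 0.1259]
orientation: [0.094, 0.995, 0.001, -0.013]
contact_force: [1.0, -0.2, -0.5]
finger_gap: 0.0119
```

```bash
python3 -c "
from c import *
hood()"
```

```text
t 26.85 TCP [-54.6743  -0.0467 125.9105] F [ 1.0117 -0.1829 -0.4944] pitch up 0.025737483044198414 yaw err -0.000411735365154986 roll 7.468052220635773e-05
origin [-43.1145  -0.0438  23.1789] rear foot [ 9.3681 -0.0654 21.8277] lip [ 37.6244  -0.0836 109.1294] front flange [-113.5912   -0.0148   24.9934]
```

Call:
arm_command:
  increments: ".2 0 .2 0 -.1 0 0;0 0 .1 0 -.1 0 0;.05 0 .1 0 -.1 0 0;0 0 0 0 0 0 0;0 0 0 0 0 0 0"

```text
time_s: 27.27
eef_pos: [0.5474, -0.018, 0.1227]
orientation: [0.094, 0.996, -0.0, 0.001]
contact_force: [-2.5, 0.7, 7.4]
finger_gap: 0.0119
```

```bash
python3 -c "
from c import *
hood()"
```

```text
t 27.2667 TCP [-57.1836   0.0208 122.7373] F [-2.5003  0.7047  7.3831] pitch up -0.00130175675131064 yaw err -0.0002244170573547366 roll 3.8290703458531e-05
origin [-42.8503   0.0215  20.3559] rear foot [ 9.6497  0.0097 20.4242] lip [ 35.5351   0.0005 108.458 ] front flange [-113.3502    0.0373   20.2641]
```

Call:
arm_command:
  increments: "0 0 .1 0 0 0 0;0 0 .1 0 0 0 0;0 0 0 0 0 0 0;0 0 0 0 0 0 0;0 0 0 0 0 0 0"

```text
time_s: 27.68
eef_pos: [0.5476, -0.018, 0.1227]
orientation: [0.094, 0.996, -0.0, 0.001]
contact_force: [-9.6, 1.4, 21.9]
finger_gap: 0.0117
```

```bash
python3 -c "
from c import *
hood();p=camera_params('wrist')
w=get_image('wrist');s=get_image('scene');d=get_image('side')
cv2.imwrite('pics/w10.png',w);cv2.imwrite('pics/s10.png',s);cv2.imwrite('pics/d10.png',d)
a=cv2.resize(s[125:265,215:370],(388,350),interpolation=2);b=cv2.resize(d[165:265,240:360],(400,333),interpolation=2)
m=np.zeros((600,800,3),np.uint8);m[:350,:388]=a;m[:333,395:795]=b;m[352:600,:400]=cv2.resize(w[0:250,:],(400,179))[:,:].copy() if 0 else cv2.resize(w[:347],(400,248))
cv2.imwrite('pics/m10.png',cv2.convertScaleAbs(m,alpha=1.4,beta=15))"
```

```text
t 27.6833 TCP [-57.0468   0.0502 122.7239] F [-9.6346  1.4027 21.8919] pitch up -0.0012424313127781478 yaw err -8.970227042523482e-05 roll -0.00010614293790286007
origin [-42.7196   0.038   20.3417] rear foot [ 9.7804  0.0333 20.4069] lip [ 35.671    0.0404 108.4391] front flange [-113.2195    0.0444   20.2541]
```

View pics/m10.png

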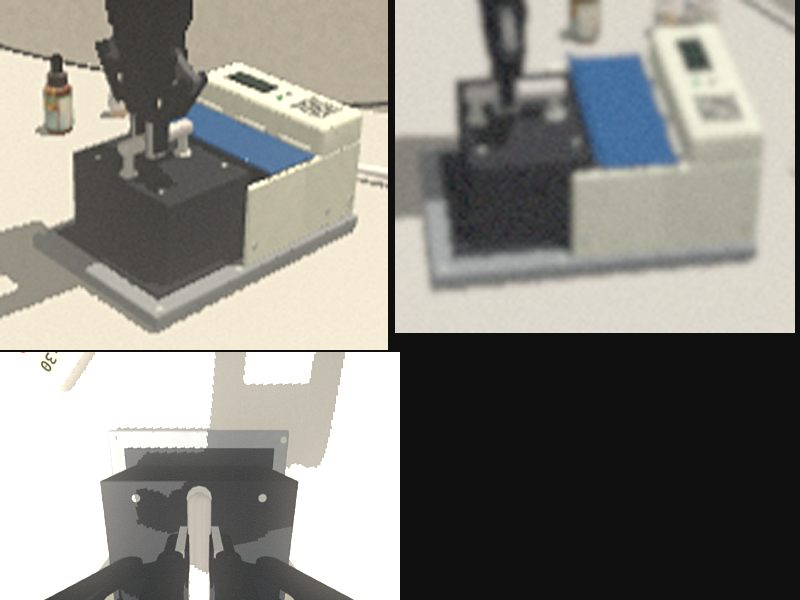

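```bash
python3 -c "
from c import *
hood();p=camera_params('wrist')
g=cv2.cvtColor(cv2.imread('pics/w10.png'),cv2.COLOR_BGR2GRAY).astype(int)
for c in (185,215,240,330,360): print(c,[(r,int(g[r+1,c]-g[r-1,c])) for r in range(95,190) if abs(g[r+1,c]-g[r-1,c])>25])
for r in (145,150): print('row',r,[(c,int(g[r,c+1]-g[r,c-1])) for c in range(140,420) if abs(g[r,c+1]-g[r,c-1])>25])
print('plate front',counter(onz(p,(240,109),.02)),'flange front',counter(onz(p,(240,136),.024)),counter(onz(p,(175,136),.024)),counter(onz(p,(383,136),.024)))
"
```

```text
t 27.8333 TCP [-57.0954   0.036  122.669 ] F [-10.9765   1.2881  21.1218] pitch up -0.0011495653589729522 yaw err -6.860463683547313e-05 roll -0.00010786681474927143
origin [-42.7777   0.0239  20.2854] rear foot [ 9.7223  0.0203 20.3457] lip [ 35.6211   0.0281 108.3755] front flange [-113.2776    0.0288   20.2043]
185 [(104, -38), (105, -83), (106, -49), (109, 26), (110, 30), (131, -34), (132, -61), (133, -54), (134, -37), (159, -26), (160, -28)]
215 [(106, -43), (107, -95), (108, -52), (110, 28), (133, -49), (134, -99), (135, -41), (180, 28)]
240 [(105, -38), (106, -89), (107, -59), (110, 34), (133, -39), (134, -97), (135, -45), (140, -30)]
330 [(108, -27), (109, -27), (134, -48), (135, -30)]
360 [(109, -33), (134, -53), (135, -30)]
row 145 [(153, -43), (154, -61), (173, -29), (174, -90), (175, -55), (199, -31), (200, -29), (382, 37), (383, 53), (401, 33)]
row 150 [(153, -43), (154, -67), (156, 26), (174, -72), (175, -83), (382, 57), (383, 40), (400, 28), (401, 30)]
plate front [-130.3995  -28.2588   20.    ] flange front [-111.1314  -28.4152   24.    ] [-111.1452  -76.6124   24.    ] [-111.1012   77.6357   24.    ]
```

Call:
arm_command:
  increments: ".06 0 0 0 0 0 0;0 0 0 0 0 0 0;0 0 0 0 0 0 0"

```text
time_s: 28.08
eef_pos: [0.5472, -0.018, 0.1226]
orientation: [0.094, 0.996, -0.0, 0.001]
contact_force: [-8.2, 2.5, 19.3]
finger_gap: 0.0116
```

Call:
arm_command:
  increments: ".15 0 0 0 0 0 0;0 0 0 0 0 0 0;0 0 0 0 0 0 0;0 0 0 0 0 0 0"

```text
time_s: 28.42
eef_pos: [0.5468, -0.0179, 0.1224]
orientation: [0.094, 0.996, -0.0, 0.002]
contact_force: [-2.4, 1.1, 14.2]
finger_gap: 0.0119
```

```bash
python3 -c "
from c import *
hood();p=camera_params('wrist')
g=cv2.cvtColor(get_image('wrist'),cv2.COLOR_BGR2GRAY).astype(int)
for c in (215,240,330,360): print(c,[(r,int(g[r+1,c]-g[r-1,c])) for r in range(95,145) if abs(g[r+1,c]-g[r-1,c])>25])
u=lambda r,z:counter(onz(p,(240,r),z))[0]
print(u(107,.02),u(134.3,.024))
d=cv2.imread('pics/d10.png');b=cv2.cvtColor(d[170:240,280:350],cv2.COLOR_BGR2HSV);m=cv2.inRange(b,(100,120,60),(125,255,255));q=np.argwhere(m)[:,::-1]+[280,170]
c=cv2.approxPolyDP(cv2.convexHull(q.astype(np.int32)),4,True)[:,0];D=camera_params('side')
print('flap corners side',[(tuple(map(int,v)),counter(onz(D,v,.1125)).round(0)) for v in c])
"
```

```text
t 28.4167 TCP [-57.779    0.0373 122.3816] F [-2.3526  1.057  14.2113] pitch up -0.0045533470212080545 yaw err -0.0002880744334972096 roll 9.303638729480637e-05
origin [-43.1128   0.0426  20.0473] rear foot [ 9.3866  0.0275 20.2864] lip [ 34.9856   0.0119 108.4039] front flange [-113.6121    0.0629   19.7263]
215 [(106, -41), (107, -88), (108, -60), (112, 41), (113, 30), (133, -38), (134, -97), (135, -55), (141, -28)]
240 [(105, -36), (106, -88), (107, -54), (112, 40), (113, 30), (133, -33), (134, -98), (135, -59), (141, -29)]
330 [(109, -31), (134, -37), (135, -39)]
360 [(109, -26), (134, -40), (135, -39)]
-132.16348710336564 -112.77312719137431
flap corners side [((322, 212), array([ 70., -85., 113.])), ((301, 213), array([ 13., -81., 113.])), ((293, 184), array([ 14.,  72., 113.])), ((312, 183), array([ 71.,  69., 113.]))]
```

```bash
python3 -c "
from bench import *
print(sense()['contact_force']);print(sign_off());print(sense()['contact_force'])"
```

```text
[-2.97386966  0.16877477 13.55791262]
the job is handed in; nothing more can be done
None
the job is handed in; nothing more can be done
```

I stood the red vial in the middle cell and the black one in the right cell, and left the blue standard in the left cell. I then slid the hood in with its front pitched up about 6°, the lip going under the flap. I levelled it and handed the job in at about 28 s, still gripping it at about 90 N and pressing it down with about 14 N.

- **Hood position:** the arm pose puts it within about 1 mm of home and 0.005 rad of level, with yaw error below 0.001 rad. The wrist camera puts it about 2 mm further in than that (both within tolerance).
- **Lip:** about 17–19 mm in under the flap.
- **Pressing:** while pressing down to about 22 N the hood moved no further, so it was resting solidly on the deck. A sideways push of about 10 N had built up. I backed off to about 3 N, and the downward force fell to 14 N with it.
- **Not measured directly:** the pin's travel and the flap angle. I judged the pin from the hood sitting level and flush. The flap looked flat in the pictures, at about 0.03 rad by geometry.
- **Vials and bystanders:** all three vials stood upright in their cells before the hood covered them, and I could not see them afterwards. The bottle, timer and dish looked unmoved in the camera views but I did not measure them.
- **A check that disagreed:** one camera fit suggested the hood hung 2–4 mm low in the grip. Touching the deck later showed it had not slipped.

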